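Hook the solder spool out from under the bench shelf and kit it

ROBOT

A 6-joint arm with a two-finger parallel gripper is mounted at the origin on the work surface; the furniture and walls round the work are solid. World frame = base frame: x ahead of the robot, y to its left, z up, the work surface at z = 0. Lengths are in m, angles in rad, forces in N, time in s.
With the tool pointing down it reaches from about 0.35 to 0.875 m from the base axis. Payload 15.5 kg.
Tool frame: the origin (TCP) lies midway between the tips of the shut fingers; the grasp point (between the pads) lies 19 mm behind it; z points along the fingers, y is the line along which they close (so a half turn about z gives the same grasp; the last joint's range is limited). The gripper opens to 85 mm and grips with 20 to 120 N. Pads are 22 mm wide; open, the fingers measure 114 mm over their backs; the gripper's body (76 mm by 85 mm) begins 54 mm behind the grasp point. The pads swing forward as they close: fully open they stand 13 mm farther back than shut.
Start: joints at [1.117, 0.494, 1.345, -0, 1.302, -0.096], TCP at [0.219, 0.585, 0.231] pointing down, gripper open.
Joint ranges: [-2.91, 2.91], [-0.82, 2.16], [0.22, 2.67], [-1.22, 4.37], [0.12, 2.79], [-3.08, 3.08]. Speed limits (rad/s): [1.89, 1.89, 2.57, 3.01, 3.01, 3.01].

INTERFACE

Orientations are given as [roll, pitch, yaw] about the fixed x, y, z axes, in that order (R = Rz(yaw) Ry(pitch) Rx(roll)).
In Python, from cell import env gives the robot as it stands.
- The arm moves only by the shell command python3 -m pendant 'ROWS' [FORCE]. ROWS is JSON, a list of rows, each a list of 3 entries, a list of its own where there are three numbers: the finger opening in m, from 0 to 0.0854, then the shift along the tool's x, y, z in m, then the turn about the tool's z in degrees. In form: [[gripper, [x, y, z], spin], ...]. A call has 1 to 20 rows; each row shifts and turns the commanded pose from where the row before left it, along the tool's axes as they then stand; what a row does not reach is not made up. A row lasts 1/10 s, in which the tool goes at most 50 mm and 8.59 degrees, less where a joint would pass 70% of its speed; a pose out of reach is approached as far as the arm can. A call with a gripper value outside its range is refused whole. The fingers move at their own pace and stop on an object; FORCE is the grip in N (left out, the last holds). Time passes only in rows, so rows that do not move let the fingers close. It gives the time, the measured TCP pose, the force, the opening and the grip force at its end, in the units of the state.
- env.get_obs(): the state, without advancing time (a new reading comes with each control period).
- env.get_image(name): name is "side" or "top" or "wrist"; returns (picture, depth): 384x512x3 uint8, red, green, blue; 384x512 float32, m along the optical axis (not along the pixel's ray), 0 where there is no reading.
- env.camera_params(name): a dict with "intrinsics" (3x3 intrinsics, pixels), "D" ([k1, k2, p1, p2, k3] as OpenCV has them; the pictures are not rectified), "R" (3x3) and "t" (3): a world point X has camera coordinates R X + t; the wrist camera has in their place "hand_eye" (4x4, takes a point from camera to tool coordinates, whose origin is the TCP and whose axes are the flange's). Camera axes: x right, y down, z forward; pixel columns grow to the right and rows downward; lengths in m; the calibration is good to about 2 mm. A picture is of the moment at which its call begins: read the wrist's pose just before it. camera_params takes no time and is no camera call.
- env.close_job(): hands the job in; it is judged then, once.
Trained networks look in the newest picture that a camera, given by its name, has taken for a name from the list of things; names that differ only in an ending like _2 or _b are one class to them, and where a whole thing is asked for, a point or a joint stands for the part that bears it (a point fixed in the world has none). Each returns a list of dicts, best first, with "conf" (0 to 1); they miss things now and then, are a little off and sometimes report something else, mostly with a low value. They report only what shows in the picture. A call takes as long as a camera call. They do not tell look-alikes from the thing itself.
- env.look_for(camera, query): "rect" ([centre column, centre row, width, height] in pixels, round what is visible of it).
The state is a dict: "clock": time; "qpos": joint angles; "qvel": joint speeds; "tau": joint torques, N m; "tcp_pos": TCP position; "orientation": TCP orientation; "wrist_force": force on the tool from outside, world axes, zero at the start; "ft_torque": the same for the moment, N m; "opening": finger opening in m; "finger_force": force on a finger pad.
Only numpy, scipy, OpenCV 4.12 (cv2) and the standard library are available. Lean on these libraries where they do the work, as an engineer would, in place of code of your own. Each camera call takes 0.05 s, during which the arm holds its last target. There are 200 camera calls.

TASK

The solder spool has slid back under the overhead shelf, into the narrow gap between the small-parts cabinet and the shelf post, where the gripper does not fit. Pick up the reach hook, use it to draw the spool, still standing, out in front of the shelf without touching it with the gripper in there, and lay the hook down flat on the mat clear of the gap. Then pick up the spool and stand it flat on the floor of the kit tray, in the free part beside the circuit board; leave the board lying in its end of the tray and the solvent bottle standing where it is.

Things in the scene. Friction and masses are not known exactly. Their poses are not given: they have to be found in the camera images.
- solder_spool: solder wire spool, black flanges and pale wire, a standing cylinder 56 mm in diameter and 45 mm high, about 0.25 kg. Origin: centre of its underside, z up its axis. It starts standing on the mat (z = 0) under the overhead shelf, in the gap left of the parts cabinet.
- reach_hook: reach hook lying flat: brown flat-sided handle 96 long (x, -48 to 48), 20 wide (y), 24 mm high, then a bare 6 mm metal rod (from x = 60) at 12 mm height, bent into an open crook. Origin: centre of the handle's underside; x points along the tool to the crook, y left, z up. Far end at x = 242 mm. 120 g, centre of mass near x = 34 mm: it lies steady on the handle's flat underside.
- hook_seat (a point): in the crook, at x = 208, y = 0, z = 12 mm of the hook's frame: the spool's axis comes to lie here when the crook pulls it along the hook's -x.
- crook_centre (a point): centre of the crook's bend, at x = 200, y = 0, z = 12 mm of the hook's frame. The rod's middle line: along y = 0 to x = 122, jogs out to y = +39 at x = 154, on at y = +39 to x = 200, then an arc of radius 39 about this point, round the far end to the tip. The pocket is open above, below and on the -y side, so it can be lowered over the standing spool or moved in sideways.
- crook_tip (a point): free end of the crook's rod, at x = 220, y = -34, z = 12 mm of the hook's frame.
- kit_tray: open shallow dark tray lined with foam, 85 mm (x) by 140 mm (y) outside, loose, lying on the mat. Origin: centre of its underside, z up. Foam floor 8 mm above the origin, inside 80 x 134 mm, walls 2 mm thick, rim 18 mm above the origin. The circuit board lies in its +y end; the free part reaches from y = -67 to y = +20 mm.
- coupon: green circuit board 60 x 42 mm standing on four 8 mm posts, 11 mm high, lying in the +y end of the tray. Origin: centre of its underside, z up.
- dispenser: white solvent bottle with a red neck and a dish on top, 66 mm in diameter, 131 mm high, standing on the mat beyond the tray, right of the parts cabinet. Origin: centre of its underside, z up.
- shelf_edge (a point): lower front edge of the overhead shelf (fixed): it runs along y at x = 0.640, 0.391 above the mat, and the shelf reaches back from there. The spool is out when the whole of it lies in front of (below in x) this edge.
- cabinet_corner (a point): front left foot of the parts cabinet (fixed), on the mat: the cabinet's left side runs from here along +x as a wall 219 mm high and bounds the gap on the right; its six drawer fronts face the robot, their pull lips up to 40 mm further forward.
- post_foot (a point): front right corner of the shelf post's foot plate (fixed), on the mat: a plate 7 mm thick that reaches 110 mm along +x and 75 mm along +y from here; the post itself (40 mm wide, up to the shelf) starts 20 mm behind and 33 mm to the left of this corner. The worktop ends at y = 0.218, 30 mm left of the post.
Mind the look-alikes: they are no part of the job. Of the things that look like the solder_spool, the smaller one is meant.

How it is judged:
On the way, in this order (a step that is already met when the one before it is completed fails the run):
1. the spool has been drawn out in front of the shelf, standing (world x of solder_spool below 0.613 m and height (world z) of solder_spool below 0.01 m and angle between solder_spool's own z axis and vertical below 0.15 rad), for 0.2 s.
2. the spool is lifted in the gripper (height (world z) of solder_spool above 0.025 m and contact force between the fingers and solder_spool above 0.5 N), for 0.1 s.
At the end, for the whole second after the job is handed in: The spool stands upright and at rest on the foam floor in the free part of the tray; the board lies flat in its end of the tray, the tray flat on the mat; the hook lies flat and still on the mat (within 12 mm and 0.15 rad) with its crook out of the gap (hook_seat before x = 0.62) (z of solder_spool in the frame of kit_tray between 0.004 and 0.0115 m and x of solder_spool in the frame of kit_tray between -0.016 and 0.016 m and y of solder_spool in the frame of kit_tray between -0.045 and 0.01 m and angle between solder_spool's own z axis and vertical below 0.08 rad and linear speed of each of solder_spool, reach_hook below 0.02 m/s and z of coupon in the frame of kit_tray below 0.013 m and angle between coupon's own z axis and vertical below 0.1 rad and angle between kit_tray's own z axis and vertical below 0.05 rad and height (world z) of reach_hook below 0.012 m and angle between reach_hook's own z axis and vertical below 0.15 rad and world x of hook_seat below 0.62 m); the robot touches nothing.
It fails at once if the gripper or arm touched the spool while it was still under the shelf (its axis beyond x = 0.62) (world x of solder_spool above 0.62 m and contact force between any of the fingers, the arm and solder_spool above 0.3 N).
It fails at once if the spool was tipped over (more than 0.6 rad) (angle between solder_spool's own z axis and vertical above 0.6 rad).
It fails at once if the board was pushed out of its end of the tray (its centre nearer than 25 mm to the tray's middle, or off the tray) (y of coupon in the frame of kit_tray below 0.025 m or z of coupon in the frame of kit_tray above 0.03 m).
It fails at once if the solvent bottle was knocked over or moved more than 40 mm (angle between dispenser's own z axis and vertical above 0.3 rad or distance of dispenser from where it was at the start of the episode above 0.04 m).
It also fails if it takes over 72 s, if anything falls off the work surface, if the arm or the gripper's body presses on something with over 40 N, if the wrist force passes 120 N, or if a joint passes its speed limit or range.

## Working session

There is one attempt and no reset: what is moved stays moved. The work goes in short steps, Python scripts to look and compute and a shell command to move; the robot and the scene stay as the last step left them, time stands still between calls to the robot, and variables do not carry over. Pictures are saved under pics/ and viewed, at most 10 in all, crops included, and the job is handed in when it is done.

```bash
mkdir -p pics; cat > h.py <<'E'
import numpy as np, cv2
from scipy.spatial.transform import Rotation as Ro
from cell import env
def pose(o): 
    T=np.eye(4); T[:3,:3]=Ro.from_euler('xyz',o['orientation']).as_matrix(); T[:3,3]=o['tcp_pos']; return T
def snap(n,fn=None):
    o=env.get_obs(); im,d=env.get_image(n); p=env.camera_params(n)
    K=np.array(p['intrinsics']);D=np.array(p['D'])
    if n=='wrist': M=pose(o)@np.array(p['hand_eye'])
    else:
        W=np.eye(4);W[:3,:3]=p['R'];W[:3,3]=p['t'];M=np.linalg.inv(W)
    if fn: cv2.imwrite('pics/'+fn,im[:,:,::-1])
    return im,d,K,D,M
def rays(s,uv):
    im,d,K,D,M=s
    q=cv2.undistortPoints(np.array(uv,float).reshape(-1,1,2),K,D).reshape(-1,2)
    return np.c_[q,np.ones(len(q))]
def at_z(s,uv,z):
    r=rays(s,uv)@s[4][:3,:3].T; c=s[4][:3,3]
    return c+r*((z-c[2])/r[:,2])[:,None]
def at_d(s,uv):
    uv=np.array(uv).reshape(-1,2); r=rays(s,uv); dd=s[1][uv[:,1].astype(int),uv[:,0].astype(int)]
    return (r*dd[:,None])@s[4][:3,:3].T+s[4][:3,3]
def cloud(s):
    v,u=np.mgrid[0:384,0:512]; P=at_d(s,np.c_[u.ravel(),v.ravel()]).reshape(384,512,3); P[s[1]==0]=np.nan; return P
E
python3 - <<'E'
from h import *
o=env.get_obs();print(o['clock'],o['tcp_pos'],o['orientation'])
ims=[]
for n in ['side','top']:
    s=snap(n,n+'0.png');ims.append(s[0]); np.savez('/tmp/%s.npz'%n,im=s[0],d=s[1])
    print(n,s[4].round(3).tolist(),s[2].round(1).tolist())
    for q in ['solder_spool','reach_hook','kit_tray','coupon','dispenser','crook_tip']:
        for r in env.look_for(n,q)[:3]:
            u=np.clip(np.round(r['rect'][:2]),0,[511,383])
            print(q,round(r['conf'],2),np.round(r['rect']),at_d(s,[u]).round(3))
cv2.imwrite('pics/both.png',cv2.resize(np.vstack(ims),(450,600))[:,:,::-1]) if 0 else None
E
```

```text
0.0 [0.21874104 0.58508112 0.23068115] [-3.14034891e+00 -1.23389937e-04  2.78374203e+00]
side [[-0.982, -0.116, 0.152, 0.269], [-0.191, 0.566, -0.802, 1.192], [0.007, -0.816, -0.578, 1.175], [0.0, 0.0, 0.0, 1.0]] [[495.2, 0.0, 254.2], [0.0, 495.2, 193.1], [0.0, 0.0, 1.0]]
solder_spool 0.8 [291. 258.  23.  24.] [[ 0.372 -0.019  0.056]]
solder_spool 0.36 [258. 286.  31.  66.] [[0.464 0.08  0.005]]
reach_hook 0.84 [260. 293.  27.  51.] [[0.452 0.107 0.003]]
kit_tray 0.95 [287. 227.  29.  27.] [[ 0.415 -0.245  0.002]]
kit_tray 0.73 [203. 265.   4.  14.] [[0.654 0.056 0.041]]
coupon 0.67 [285. 230.  14.   6.] [[ 0.417 -0.207  0.017]]
dispenser 0.94 [267. 195.  19.  36.] [[ 0.507 -0.33   0.076]]
dispenser 0.72 [258. 286.  24.  64.] [[0.464 0.08  0.005]]
crook_tip 0.88 [269. 305.  15.  29.] [[0.413 0.169 0.022]]
top [[0.014, -0.995, 0.1, 0.411], [-1.0, -0.013, 0.009, -0.108], [-0.008, -0.1, -0.995, 1.379], [0.0, 0.0, 0.0, 1.0]] [[412.4, 0.0, 252.2], [0.0, 412.4, 190.6], [0.0, 0.0, 1.0]]
solder_spool 0.8 [239. 242.  20.  21.] [[ 0.379 -0.055  0.058]]
solder_spool 0.72 [209. 151.  14.  19.] [[0.675 0.049 0.042]]
reach_hook 0.74 [186. 221.  47.  26.] [[0.444 0.121 0.027]]
kit_tray 0.75 [300. 235.  50.  32.] [[ 0.403 -0.255  0.004]]
kit_tray 0.73 [200. 214.  83.  43.] [[0.469 0.078 0.005]]
coupon 0.65 [287. 228.  10.  20.] [[ 0.426 -0.211  0.014]]
dispenser 0.9 [335. 201.  24.  22.] [[ 0.509 -0.349  0.126]]
dispenser 0.45 [175. 228.  29.  13.] [[0.421 0.157 0.023]]
crook_tip 0.92 [200. 214.  86.  42.] [[0.469 0.078 0.005]]
crook_tip 0.38 [287. 229.   8.  20.] [[ 0.423 -0.211  0.021]]
```

```bash
python3 - <<'E'
import cv2,numpy as np
a=cv2.imread('pics/top0.png')[110:270,140:360];b=cv2.imread('pics/side0.png')[160:350,180:330]
a=cv2.resize(a,(800,582),interpolation=cv2.INTER_CUBIC);b=cv2.resize(b,(474,600),interpolation=cv2.INTER_CUBIC)
cv2.imwrite('pics/topc.png',a);cv2.imwrite('pics/sidec.png',b)
E
```

```text
(no output)
```

View pics/topc.png

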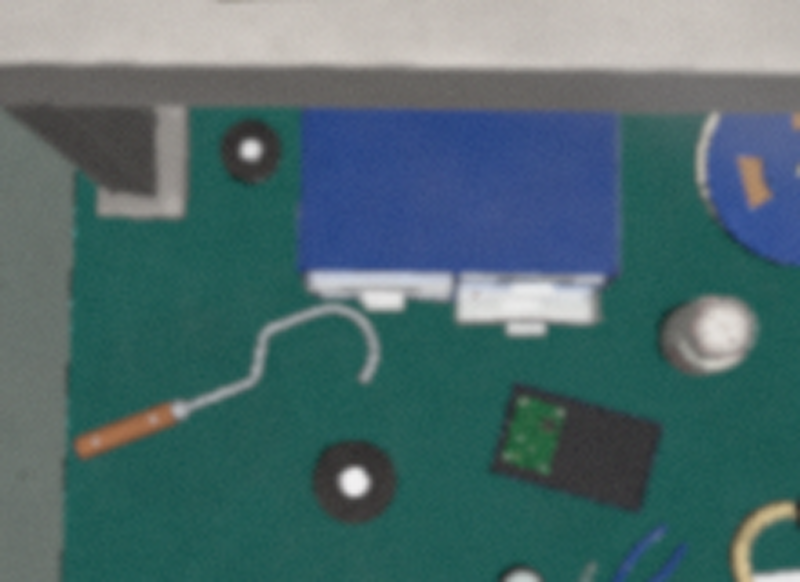

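View pics/sidec.png

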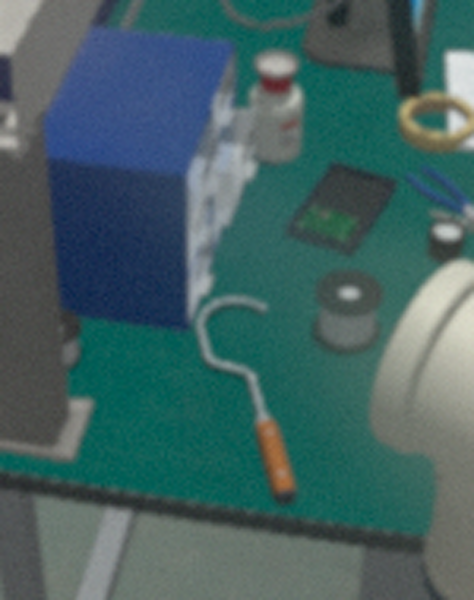

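Look-alikes for the spool: the big one at top-image (237,242), the small one in the gap at (209,151), and a dark-rimmed jar near (283,269). The description (smaller, under the shelf, left of the cabinet) picks (209,151), and the crop confirms it. Next I'll measure.

```bash
cat > m.py <<'E'
from h import *
from scipy.optimize import minimize
from scipy.spatial import cKDTree
t=np.linspace(0,1,60)[:,None]
L=lambda a,b:np.array(a)+(np.array(b)-np.array(a))*t
a0=np.pi/2;a1=np.arctan2(-34,20);an=np.linspace(a0,a1,120)
ROD=np.vstack([L([60,0],[122,0]),L([122,0],[154,39]),L([154,39],[200,39]),np.c_[200+39*np.cos(an),39*np.sin(an)]])/1e3
def hookfit(s,roi,x0,show=True,dz=0):
    im=s[0].astype(int);u0,u1,v0,v1=roi
    R,G,B=im[...,0],im[...,1],im[...,2]
    roim=np.zeros(R.shape,bool);roim[v0:v1,u0:u1]=1
    hm=roim&(R>G+35)&(R>B+35)
    rm=roim&(R>105)&(abs(R-G)<30)&(abs(G-B)<35)
    f=lambda m,z:at_z(s,np.argwhere(m)[:,::-1],z)[:,:2]
    H=f(hm,.02+dz);P=f(rm,.012+dz)
    hc=H.mean(0)
    def cost(p):
        c,sn=np.cos(p[2]),np.sin(p[2]);Rm=np.array([[c,-sn],[sn,c]])
        M=ROD@Rm.T+p[:2]
        d1=cKDTree(P).query(M)[0];d2=cKDTree(M).query(P)[0]
        dh=(H-p[:2])@Rm
        return np.minimum(d1,.02).mean()+np.minimum(d2,.02).mean()+.3*abs(dh[:,1].mean())+.3*np.hypot(*dh.mean(0))
    best=min((minimize(cost,[x0[0]+e,x0[1],x0[2]+g],method='Nelder-Mead',options=dict(maxiter=600,xatol=1e-5,fatol=1e-7)) for e in(-.01,.01) for g in(-.1,.1)),key=lambda r:r.fun)
    print('hook',best.x[:2].round(4),np.degrees(best.x[2]).round(2),'cost',best.fun.round(4),'handle c',hc.round(4),len(H),len(P))
    return best.x
E
python3 - <<'E'
from m import *
S={}
for n in ['top','side']:
    s=snap(n);S[n]=s
    rois={'top':(155,248,190,240),'side':(230,280,250,322)}
    for dz in(0,): hookfit(s,rois[n],[.43,.14,-1.2],dz=dz)
s=S['top'];P=cloud(s);im=s[0].astype(int);R,G,B=im[...,0],im[...,1],im[...,2]
dark=(im.max(2)<75)
def blob(m,c,fn):
    n,l=cv2.connectedComponents(m.astype(np.uint8));k=l[c[1],c[0]];return np.argwhere(l==k)[:,::-1],k
# tray
for n,box in (('top',(270,330,208,260)),('side',(268,310,205,245))):
    s=S[n];im=s[0].astype(int);m=np.zeros(im.shape[:2],bool);u0,u1,v0,v1=box
    nong=~((im[...,1]>im[...,0]+25)&(im[...,1]>=im[...,2]-5)&(im[...,1]<125)&(im[...,1]>70))
    dk=(im.max(2)<80)
    m[v0:v1,u0:u1]=dk[v0:v1,u0:u1]|((im[...,1]>im[...,2]+28)[v0:v1,u0:u1])
    m=cv2.morphologyEx(m.astype(np.uint8),cv2.MORPH_CLOSE,np.ones((3,3)))
    k,l,st,_=cv2.connectedComponentsWithStats(m);j=1+st[1:,4].argmax();uv=np.argwhere(l==j)[:,::-1]
    w=at_z(s,uv,.016)[:,:2];print(n,'tray',len(uv),cv2.minAreaRect((w*1000).astype(np.float32)))
    d=at_d(s,uv);print('z med',np.nanmedian(d[:,2]))
# spools: hub white pixel in top, and cloud
for c,name in(((209,151),'small'),((237,242),'big')):
    s=S['top'];im=s[0];u,v=c;sub=im[v-14:v+15,u-14:u+15].max(2)<80
    sub=sub|(im[v-14:v+15,u-14:u+15].min(2)>140)
    k,l,st,ce=cv2.connectedComponentsWithStats(cv2.morphologyEx(sub.astype(np.uint8),cv2.MORPH_CLOSE,np.ones((3,3))));j=l[14,14] or 1+st[1:,4].argmax()
    uv=np.argwhere(l==j)[:,::-1]+[u-14,v-14];q=at_d(s,uv);z=np.nanpercentile(q[:,2],[20,50,80])
    for zz in(.045,.06): print(name,len(uv),z.round(3),zz,at_z(s,[uv.mean(0)],zz).round(4),np.ptp(at_z(s,uv,zz),0).round(3))
# cabinet
im=S['top'][0].astype(int);blue=(im[...,2]>im[...,0]+50)&(P[...,2]>.2)&(P[...,2]<.24)&(P[...,1]>-.3)
q=P[blue];print('cab top x',np.percentile(q[:,0],[1,99]).round(3),'y',np.percentile(q[:,1],[1,99]).round(3))
fr=(P[...,2]>.03)&(P[...,2]<.22)&(P[...,1]>-.28)&(P[...,1]<.02)&(P[...,0]>.45)&(P[...,0]<.66)&~blue
q=P[fr];print('fronts',len(q),np.percentile(q,[1,50,99],axis=0).round(3).tolist())
# plate right front corner pixel (191,169)
print('plate',at_z(S['top'],[[191.3,169.3],[222.5,184.5]],.007).round(4), 'cab corner top',at_z(S['top'],[[222.5,184.5]],.219).round(4))
# dispenser
print(at_d(S['top'],[[337,200]]).round(3))
E
```

```text
hook [0.4201 0.1625] -67.26 cost 0.0101 handle c [0.4201 0.1625] 115 345
hook [0.4213 0.1654] -68.21 cost 0.0106 handle c [0.4211 0.1658] 102 156
top tray 1165 ((410.90380859375, -247.9648895263672), (145.7682342529297, 88.45547485351562), 74.76443481445312)
z med 0.00938469091391081
side tray 495 ((409.495361328125, -238.88522338867188), (154.6469268798828, 91.44454956054688), 75.22946166992188)
z med 0.006815806562164628
small 269 [0.041 0.044 0.047] 0.045 [[0.6739 0.0506 0.045 ]] [0.064 0.056 0.   ]
small 269 [0.041 0.044 0.047] 0.06 [[0.671  0.0488 0.06  ]] [0.063 0.056 0.   ]
big 461 [0.055 0.059 0.061] 0.045 [[ 0.3793 -0.0478  0.045 ]] [0.071 0.077 0.   ]
big 461 [0.055 0.059 0.061] 0.06 [[ 0.3797 -0.0485  0.06  ]] [0.07  0.077 0.   ]
cab top x [0.548 0.672] y [-0.258 -0.012]
fronts 896 [[0.509, -0.26, 0.044], [0.54, -0.167, 0.134], [0.552, -0.015, 0.219]]
plate [[0.6186 0.1116 0.007 ]
 [0.5683 0.0051 0.007 ]] cab corner top [[ 0.5441 -0.0123  0.219 ]]
[[ 0.512 -0.355  0.128]]
```

```bash
python3 -m pendant '[[0.085,[-0.0294,-0.0285,0],0],[0.085,[-0.0294,-0.0285,0],0],[0.085,[-0.0294,-0.0285,0],0],[0.085,[-0.0294,-0.0285,0],0],[0.085,[-0.0294,-0.0285,0],0],[0.085,[-0.0294,-0.0285,0],0],[0.085,[-0.0294,-0.0285,0],0],[0.085,[-0.0294,-0.0285,0],0],[0.085,[-0.0294,-0.0285,0],0],[0.085,[-0.0294,-0.0285,0],0],[0.085,[-0.0294,-0.0285,0],0],[0.085,[-0.0294,-0.0285,0],0],[0.085,[0,0,0],8],[0.085,[0,0,0],8],[0.085,[0,0,0],8],[0.085,[0,0,0],8],[0.085,[0,0,0],8],[0.085,[0,0,0],7.6],[0.085,[0,0,0],0]]' 40
python3 - <<'E'
from m import *
s=snap('wrist','w1.png');np.save('/tmp/w1.npy',s[4]);print(s[4].round(3).tolist(),s[2])
o=env.get_obs();print(o['tcp_pos'],o['orientation'])
hookfit(s,(0,512,0,384),[.42,.164,-1.187])
E
```

```text
clock: 2.7
tcp_pos: [0.4296, 0.1415, 0.2314]
orientation: [3.141, 0.0, 1.95]
wrist_force: [0.1, 0.7, 0.2]
opening: 0.0849
finger_force: 0.0
[[0.928, 0.358, 0.1, 0.404], [0.371, -0.893, -0.253, 0.206], [-0.001, 0.272, -0.962, 0.375], [0.0, 0.0, 0.0, 1.0]] [[272.2013949    0.         251.63415856]
 [  0.         272.2013949  193.82679656]
 [  0.           0.           1.        ]]
[0.42959365 0.14152813 0.23135946] [3.14140216e+00 4.26584094e-05 1.95579193e+00]
hook [0.2819 0.0017] -132.53 cost 0.0245 handle c [0.2819 0.0017] 2562 72911
```

View pics/w1.png

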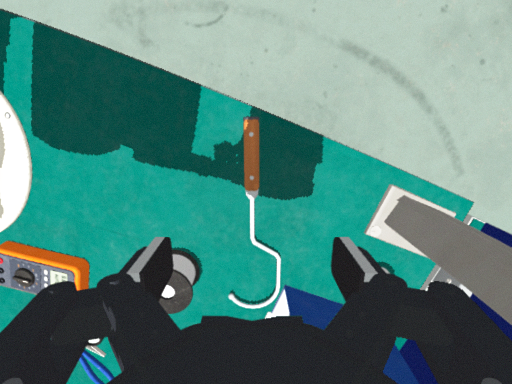

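The wrist picture shows the hook handle from (247,118) to (252,190) and the crook ending at about (231,296). The post plate is at the right, near (400,215), and the big spool at (175,285).

```bash
python3 - <<'E'
from m import *
im=cv2.imread('pics/w1.png')[:,:,::-1];p=env.camera_params('wrist');M=np.load('/tmp/w1.npy')
s=(im,None,np.array(p['intrinsics']),np.array(p['D']),M)
hookfit(s,(225,290,112,308),[.42,.164,-1.187])
i=im.astype(int);m=np.zeros(i.shape[:2],bool);m[110:200,235:265]=1
m&=(i[...,0]>i[...,1]+35)
w=at_z(s,np.argwhere(m)[:,::-1],.024);r=cv2.minAreaRect((w[:,:2]*1e3).astype(np.float32));print(r)
# height: triangulate handle centre from the top and wrist
t=cv2.imread('pics/top0.png').astype(int)[:,:,::-1];tm=np.zeros(t.shape[:2],bool);tm[190:240,155:195]=1
tm&=(t[...,0]>t[...,1]+35)&(t[...,0]>t[...,2]+35)
pt=env.camera_params('top');W=np.eye(4);W[:3,:3]=pt['R'];W[:3,3]=pt['t']
st=(t,None,np.array(pt['intrinsics']),np.array(pt['D']),np.linalg.inv(W))
ca=np.argwhere(m)[:,::-1].mean(0);cb=np.argwhere(tm)[:,::-1].mean(0)
a=rays(s,[ca])[0]@M[:3,:3].T;b=rays(st,[cb])[0]@st[4][:3,:3].T
k=np.linalg.lstsq(np.c_[a,-b],st[4][:3,3]-M[:3,3],rcond=None)[0]
print('handle',M[:3,3]+k[0]*a,st[4][:3,3]+k[1]*b)
E
```

```text
hook [0.4205 0.1624] -67.59 cost 0.0075 handle c [0.4205 0.1624] 995 1031
((420.7567443847656, 161.09417724609375), (18.32637596130371, 91.77564239501953), 22.14582633972168)
handle [0.42043361 0.16251418 0.01720098] [0.42018203 0.16248341 0.01719325]
```

```bash
python3 -m pendant '[[0.085,[0,0,0.04],0],[0.085,[0,0,0.04],0],[0.085,[0,0,0.04],0],[0.085,[0,0,0.04],0],[0.07,[0,0,0.04],0],[0.06,[0,0,0.02],0],[0.06,[0,0,0.006],0],[0.0,[0,0,0],0],[0.0,[0,0,0],0],[0.0,[0,0,0],0],[0.0,[0,0,0],0],[0.0,[0,0,0],0],[0.0,[0,0,0],0],[0.0,[0,0,0],0]]' 60
```

```text
clock: 4.15
tcp_pos: [0.4304, 0.1417, 0.0066]
orientation: [3.139, 0.0, 1.954]
wrist_force: [-1.2, -0.1, 9.2]
opening: 0.0185
finger_force: 58.7
```

```bash
python3 -m pendant '[[0.0,[0,0,-0.005],0],[0.0,[0.02,-0.005,0],0],[0.0,[0.03,-0.008,0],0],[0.0,[0.03,-0.007,0],0],[0.0,[0,0,-0.03],0],[0.0,[0,0,-0.03],0],[0.0,[0,0,-0.025],0],[0.0,[0,0,0],-7],[0.0,[0,0,0],-7],[0.0,[0,0,0],-7],[0.0,[0,0,0],-7],[0.0,[0,0,0],-7],[0.0,[0,0,0],-7],[0.0,[0,0,0],-7],[0.0,[0,0,0],-7],[0.0,[0,0,0],-7],[0.0,[0,0,0],-5],[0.0,[0,0,0],0]]'
python3 - <<'E'
from m import *
o=env.get_obs();print(o['tcp_pos'],o['orientation'],o['finger_force'],o['opening'])
s=snap('top','t2.png');s2=snap('side','s2.png')
a=cv2.resize(s[0][110:270,140:300],(600,600),interpolation=cv2.INTER_CUBIC);cv2.imwrite('pics/t2c.png',a[:,:,::-1])
P=cloud(s)[120:270,140:260]
k=(P[...,2]>.06)&(P[...,2]<.12);print(k.sum())
E
```

```text
clock: 5.95
tcp_pos: [0.3813, 0.2083, 0.0961]
orientation: [3.141, 0.001, -3.141]
wrist_force: [-0.9, 0.1, -0.9]
opening: 0.0186
finger_force: 59.1
[0.3812816  0.20833652 0.09608133] [ 3.14123907e+00  1.00096812e-03 -3.14133279e+00] 59.09359574317932 0.01856383017189297
518
```

View pics/t2c.png

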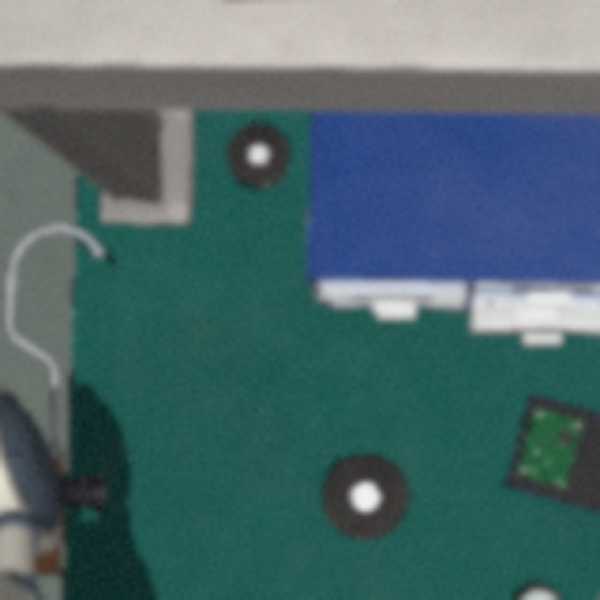

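The top picture shows the hook in the gripper along +x, with the crook at (20–103, 228–340) in the crop and its tip at about (105,252). The spool's hub is at (258,154).

```bash
python3 - <<'E'
from m import *
s=snap('top');im=s[0].astype(int)
sub=im[140:163,198:220].min(2).astype(float);w=np.clip(sub-110,0,None);v,u=np.mgrid[140:163,198:220]
c=[(w*u).sum()/w.sum(),(w*v).sum()/w.sum()];print(c,at_z(s,[c],.045),at_d(s,[c]))
for z in(.09,.1015,.11): print(z,at_z(s,[[167.5,177]],z))
h=hookfit(s,(141,172,168,213),[.359,.208,0],dz=.0895)
q=at_d(s,[[156,171],[143.5,185],[150,203],[160,173],[155,171]]);print(q.round(3))
E
```

```text
[np.float64(208.47863247863248), np.float64(150.73846153846154)] [[0.67522704 0.05066985 0.045     ]] [[0.67574869 0.05098282 0.04236261]]
0.09 [[0.58054012 0.17339929 0.09      ]]
0.1015 [[0.57903101 0.17089184 0.1015    ]]
0.11 [[0.57791558 0.16903851 0.11      ]]Traceback (most recent call last):
  File "<stdin>", line 6, in <module>
  File "m.py", line 15, in hookfit
    H=f(hm,.02+dz);P=f(rm,.012+dz)
  File "m.py", line 14, in <lambda>
    f=lambda m,z:at_z(s,np.argwhere(m)[:,::-1],z)[:,:2]
                 ~~~~^^^^^^^^^^^^^^^^^^^^^^^^^^^^
  File "h.py", line 19, in at_z
    r=rays(s,uv)@s[4][:3,:3].T; c=s[4][:3,3]
      ~~~~^^^^^^
  File "h.py", line 16, in rays
    q=cv2.undistortPoints(np.array(uv,float).reshape(-1,1,2),K,D).reshape(-1,2)
      ~~~~~~~~~~~~~~~~~~~^^^^^^^^^^^^^^^^^^^^^^^^^^^^^^^^^^^^^^^^
cv2.error: OpenCV(4.12.0) /io/opencv/modules/calib3d/src/undistort.dispatch.cpp:347: error: (-215:Assertion failed) CV_IS_MAT(_src) && CV_IS_MAT(_dst) && (_src->rows == 1 || _src->cols == 1) && (_dst->rows == 1 || _dst->cols == 1) && _src->cols + _src->rows - 1 == _dst->rows + _dst->cols - 1 && (CV_MAT_TYPE(_src->type) == CV_32FC2 || CV_MAT_TYPE(_src->type) == CV_64FC2) && (CV_MAT_TYPE(_dst->type) == CV_32FC2 || CV_MAT_TYPE(_dst->type) == CV_64FC2) in function 'cvUndistortPointsInternal'
```

```bash
python3 -m pendant '[[0.0,[0,-0.03,0],0],[0.0,[0,-0.04,0],0],[0.0,[0,-0.04,0],0],[0.0,[0,-0.03,0],0],[0.0,[0,-0.016,0],0],[0.0,[-0.03,0,0],0],[0.0,[-0.03,0,0],0],[0.0,[-0.03,0,0],0],[0.0,[-0.026,0,0],0],[0.0,[0,0,0],0],[0.0,[0,0,0],0]]'
python3 - <<'E'
from m import *
s=snap('top','t3.png');a=cv2.resize(s[0][110:210,160:260],(600,600),interpolation=cv2.INTER_CUBIC);cv2.imwrite('pics/t3c.png',a[:,:,::-1])
E
```

```text
clock: 7.2
tcp_pos: [0.4967, 0.0521, 0.0952]
orientation: [-3.142, -0.0, 3.138]
wrist_force: [-1.0, -0.5, -1.4]
opening: 0.0187
finger_force: 59.2
```

View pics/t3c.png

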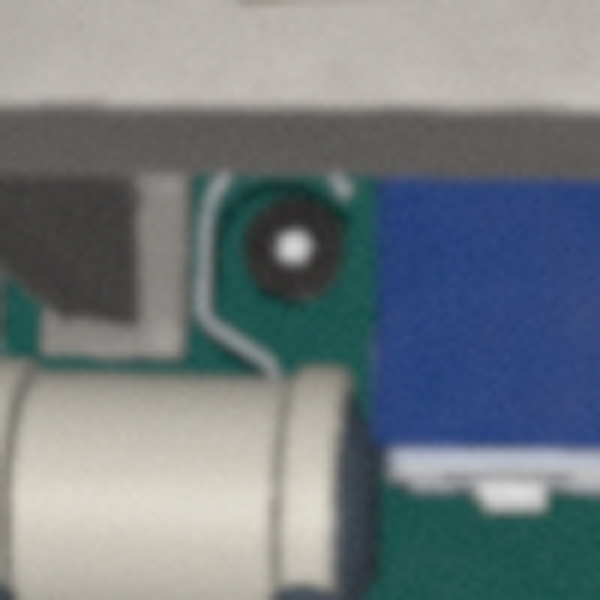

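The crook is around the spool in the top view: left rod at crop (205,275), tip at (346,187), hub at (293,247).

```bash
python3 - <<'E'
from m import *
s=snap('top')
print(at_z(s,[[217.7,141.2],[194.2,155.8]],.1006).round(4),at_z(s,[[208.8,151.1]],.045).round(4))
E
```

```text
[[0.6952 0.0157 0.1006]
 [0.6475 0.0888 0.1006]] [[0.674  0.0496 0.045 ]]
```

```bash
python3 -m pendant '[[0.0,[0,0,0.02],0],[0.0,[0,0,0.02],0],[0.0,[0,0,0.02],0],[0.0,[0,0,0.015],0],[0.0,[0,0,0.008],0],[0.0,[0,0,0],0],[0.0,[0.008,0,0],0],[0.0,[0.01,0,0],0],[0.0,[0.01,0,0],0],[0.0,[0.01,0,0],0],[0.0,[0.01,0,0],0],[0.0,[0.01,0,0],0],[0.0,[0,0,0],0],[0.0,[0,0,0],0]]'
python3 - <<'E'
from m import *
s=snap('top','t4.png')
for r in env.look_for('top','solder_spool'): print(r,at_z(s,[r['rect'][:2]],.045).round(4))
s=snap('side','s4.png')
for r in env.look_for('side','solder_spool'): print(r,at_z(s,[r['rect'][:2]],.03).round(4))
E
```

```text
clock: 8.7
tcp_pos: [0.4386, 0.0522, 0.0123]
orientation: [-3.142, -0.001, 3.14]
wrist_force: [1.1, -0.2, -1.8]
opening: 0.0184
finger_force: 59.2
{'rect': [208.8, 166.2, 15.3, 17.7], 'conf': 0.72} [[0.6238 0.0483 0.045 ]]
{'rect': [238.3, 243.1, 22.7, 23.0], 'conf': 0.69} [[ 0.3751 -0.0527  0.045 ]]
{'rect': [213.6, 269.4, 13.1, 18.9], 'conf': 0.56} [[0.6176 0.0582 0.03  ]]
```

```bash
python3 -m pendant '[[0.0,[0.01,0,0],0],[0.0,[0.011,0,0],0],[0.0,[0.011,0,0],0],[0.0,[0.011,0,0],0],[0.0,[0.011,0,0],0],[0.0,[0,0,0],0],[0.0,[-0.007,0,0],0],[0.0,[0,0,0],0],[0.0,[0,0,-0.02],0],[0.0,[0,0,-0.02],0],[0.0,[0,0,-0.02],0],[0.0,[0,0,-0.01],0],[0.0,[0,0,0],0]]'
python3 - <<'E'
from m import *
s=snap('top','t5.png')
for r in env.look_for('top','solder_spool'): print(r,at_z(s,[r['rect'][:2]],.045).round(4))
print(env.get_obs()['tcp_pos'])
s=snap('side','s5.png')
for r in env.look_for('side','solder_spool'): print(r,at_z(s,[r['rect'][:2]],.0225).round(4))
a=cv2.resize(s[0][150:350,150:350],(600,600),interpolation=cv2.INTER_CUBIC);cv2.imwrite('pics/s5c.png',a[:,:,::-1])
E
```

```text
clock: 10.2
tcp_pos: [0.3931, 0.0523, 0.0833]
orientation: [-3.142, 0.003, 3.14]
wrist_force: [-0.6, 0.1, -1.8]
opening: 0.0184
finger_force: 59.2
{'rect': [207.4, 183.9, 15.8, 19.9], 'conf': 0.54} [[0.5653 0.0514 0.045 ]]
[0.39226515 0.05225139 0.08211844]
{'rect': [228.3, 271.6, 14.6, 20.9], 'conf': 0.82} [[0.5697 0.051  0.0225]]
{'rect': [295.0, 254.2, 15.0, 19.2], 'conf': 0.73} [[ 0.3642 -0.0773  0.0225]]
```

View pics/s5c.png

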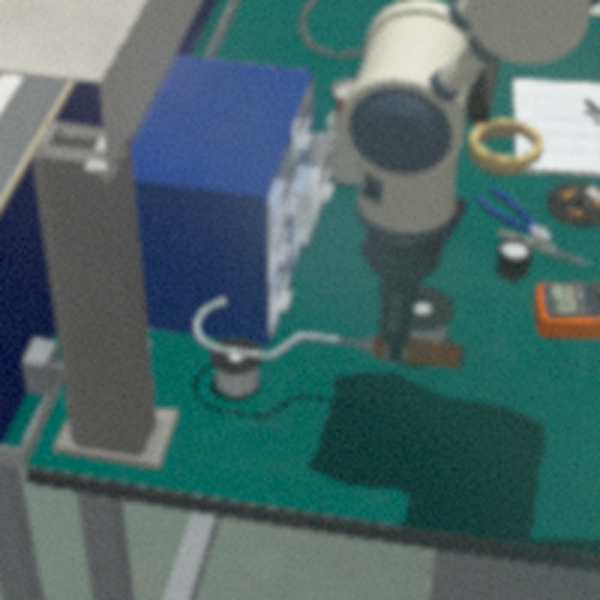

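The spool stands upright at crop (236,372), with the hook clear above it. Next I lay the hook to the left.

```bash
python3 -m pendant '[[0.0,[0.008,0.03,0],0],[0.0,[0.008,0.035,0],0],[0.0,[0,0.035,0],0],[0.0,[0,0,0.02],0],[0.0,[0,0,0.02],0],[0.0,[0,0,0.02],0],[0.0,[0,0,0.01],0],[0.0,[0,0,0.005],0],[0.0,[0,0,0],0],[0.05,[0,0,0],0],[0.05,[0,0,0],0],[0.05,[0,0,0],0],[0.05,[0,0,0],0],[0.05,[0,0,-0.03],0],[0.05,[0,0,-0.04],0],[0.085,[0,0,-0.05],0],[0.085,[0,0,-0.05],0],[0.085,[0,0,0],0]]'
python3 - <<'E'
from m import *
s=snap('wrist','w6.png');np.save('/tmp/w6.npy',s[4])
for r in env.look_for('wrist','solder_spool'): print(r,at_z(s,[r['rect'][:2]],.045).round(4))
print(env.get_obs()['tcp_pos'])
E
```

```text
clock: 12.2
tcp_pos: [0.3784, 0.1529, 0.1826]
orientation: [3.139, 0.009, 3.14]
wrist_force: [0.1, 0.6, -1.2]
opening: 0.0852
finger_force: 0.0
{'rect': [72.1, 184.7, 87.9, 72.0], 'conf': 0.9} [[ 0.3792 -0.0424  0.045 ]]
{'rect': [178.9, 312.9, 33.4, 36.1], 'conf': 0.89} [[0.5452 0.0625 0.045 ]]
[0.3766183  0.152438   0.17836954]
```

View pics/w6.png

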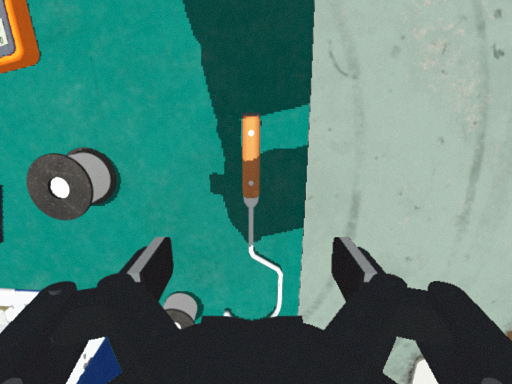

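The hook lies flat: handle at (251,155), crook out to about (278,318). The spool stands at (180,312). I'll check hub position, tray and arm clearance from above.

```bash
python3 - <<'E'
from m import *
s=snap('top');im=s[0].astype(int)
P=cloud(s);tp=np.array(env.get_obs()['tcp_pos']);print(tp)
k=(P[...,2]>.2)&(abs(P[...,1]-tp[1])<.2)&(P[...,0]<.56);q=P[k]
for z in np.arange(.2,.75,.05):
    b=q[(q[:,2]>z)&(q[:,2]<z+.05)]
    if len(b)>5: print(round(z,2),len(b),'maxdx',(np.percentile(b[:,0],99)-tp[0]).round(3),'dy',(np.percentile(b[:,1],[1,99])-tp[1]).round(3))
u0,v0=197,172;sub=im[v0:v0+24,u0:u0+22].min(2).astype(float);w=np.clip(sub-110,0,None);v,u=np.mgrid[v0:v0+24,u0:u0+22]
c=[(w*u).sum()/w.sum(),(w*v).sum()/w.sum()];print('hub',c,at_z(s,[c],.045),at_d(s,[np.round(c)]))
hookfit(s,(170,200,178,250),[.355,.152,0])
# tray corners
m=np.zeros(im.shape[:2],np.uint8);box=(270,330,208,260);m[208:260,270:330]=((im.max(2)<80)|(im[...,1]>im[...,2]+28))[208:260,270:330]
m=cv2.morphologyEx(m,cv2.MORPH_CLOSE,np.ones((3,3)));n,l,st,_=cv2.connectedComponentsWithStats(m);uv=np.argwhere(l==1+st[1:,4].argmax())[:,::-1]
print(cv2.minAreaRect((at_z(s,uv,.016)[:,:2]*1e3).astype(np.float32)))
g=np.zeros(im.shape[:2],bool);g[208:260,270:330]=((im[...,1]>im[...,2]+28)&(im[...,1]>im[...,0]+28))[208:260,270:330];print('board',at_z(s,[np.argwhere(g)[:,::-1].mean(0)],.019),g.sum())
E
```

```text
[0.37593074 0.15226599 0.17726032]
0.2 276 maxdx 0.184 dy [-0.2   -0.013]
0.25 734 maxdx 0.012 dy [-0.198 -0.009]
0.3 692 maxdx -0.292 dy [-0.199 -0.013]
0.35 487 maxdx -0.298 dy [-0.198 -0.088]
0.45 19 maxdx 0.066 dy [-0.082 -0.055]
0.5 1079 maxdx 0.065 dy [-0.084  0.073]
0.55 3677 maxdx 0.046 dy [-0.106  0.07 ]
0.6 886 maxdx -0.07 dy [-0.111  0.045]
0.65 2329 maxdx -0.089 dy [-0.104  0.038]
0.7 1589 maxdx -0.129 dy [-0.107  0.006]
hub [np.float64(207.0658953722334), np.float64(183.15543259557344)] [[0.56776797 0.05255301 0.045     ]] [[0.56890031 0.05342005 0.0396895 ]]
hook [0.3518 0.151 ] -0.15 cost 0.0116 handle c [0.3518 0.151 ] 2 63
((410.1207275390625, -247.52261352539062), (146.53126525878906, 91.62262725830078), 75.92355346679688)
board [[ 0.42040097 -0.20594176  0.019     ]] 148
```

```bash
python3 -m pendant '[[0.085,[0,0,0],8.2],[0.085,[0,0,0],8.2],[0.085,[0,0,0],8.2],[0.085,[0,0,0],8.2],[0.085,[0,0,0],8.2],[0.085,[0,0,0],8.2],[0.085,[0,0,0],8.2],[0.085,[0,0,0],8.2],[0.085,[0,0,0],8.2],[0.085,[0,0,0],8.2],[0.085,[0,0,0],8],[0.085,[-0.0167,0.0305,0],0],[0.085,[-0.0167,0.0305,0],0],[0.085,[-0.0167,0.0305,0],0],[0.085,[-0.0167,0.0305,0],0],[0.085,[-0.0167,0.0305,0],0],[0.085,[-0.0167,0.0305,0],0],[0.085,[0,0,0],0],[0.085,[0,0,0],0]]'
python3 - <<'E'
from m import *
o=env.get_obs();print(o['tcp_pos'],o['orientation'],o['qpos'])
s=snap('wrist','w7.png')
for r in env.look_for('wrist','solder_spool'): print(r,at_z(s,[r['rect'][:2]],.045).round(4))
E
```

```text
clock: 14.25
tcp_pos: [0.5583, 0.0514, 0.1752]
orientation: [-3.138, -0.0, 1.568]
wrist_force: [-0.7, -0.2, 0.4]
opening: 0.0849
finger_force: 0.0
[0.55825577 0.05140339 0.17516992] [-3.13808842e+00 -1.36983612e-04  1.56806200e+00] [-1.47500646e-02  4.67547023e-01  1.57213040e+00  1.06157492e-04
  1.10542086e+00 -1.20637875e-02]
{'rect': [102.9, 259.4, 75.6, 59.8], 'conf': 0.65} [[ 0.3859 -0.0351  0.045 ]]
{'rect': [260.4, 185.6, 52.1, 50.9], 'conf': 0.58} [[0.5667 0.0523 0.045 ]]
```

View pics/w7.png

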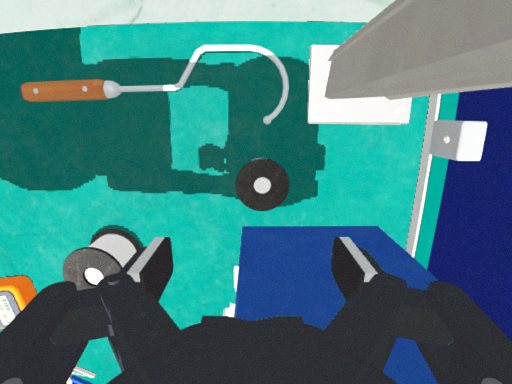

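The spool is at (262,185), 9 mm beyond the TCP in x, and the hook tip at (267,120) is clear of it. Now I descend and grip.

```bash
python3 -m pendant '[[0.085,[0,0,0.035],0],[0.085,[0,0.002,0.035],0],[0.085,[0,0,0.035],0],[0.085,[0,0,0.025],0],[0.085,[0,0,0.02],0],[0.085,[0,0,0.01],0],[0.085,[0,0,0.003],0],[0.085,[0,0,0],0],[0.05,[0,0,0],0],[0.05,[0,0,0],0],[0.05,[0,0,0],0],[0.05,[0,0,0],0],[0.05,[0,0,0],0],[0.05,[0,0,0],0],[0.05,[0,0,0],0]]' 30
```

```text
clock: 15.85
tcp_pos: [0.5622, 0.0518, 0.0155]
orientation: [3.139, -0.0, 1.569]
wrist_force: [1.4, 1.0, 9.3]
opening: 0.0554
finger_force: 30.0
```

```bash
python3 -m pendant '[[0.05,[0,0,-0.03],0],[0.05,[0,0,-0.035],0],[0.05,[0,0,-0.035],0],[0.05,[0,-0.035,0],0],[0.05,[0,-0.035,0],0],[0.05,[0,-0.035,0],0],[0.05,[0,-0.035,0],0],[0.05,[-0.035,0,0],0],[0.05,[-0.035,0,0],0],[0.05,[-0.035,0,0],0],[0.05,[-0.035,-0.001,0],0],[0.05,[-0.035,-0.001,0],0],[0.05,[-0.035,-0.005,0],0],[0.05,[-0.035,-0.005,0],0],[0.05,[-0.035,-0.005,0],0],[0.05,[-0.035,0,0],0],[0.05,[0,0,0],7],[0.05,[0,0,0],7],[0.05,[0,0,0],0],[0.05,[0,0,0],0]]'
python3 - <<'E'
from m import *
o=env.get_obs();print(o['tcp_pos'],o['orientation'])
s=snap('wrist','w8.png');np.save('/tmp/w8.npy',s[4])
E
```

```text
clock: 17.85
tcp_pos: [0.4032, -0.2628, 0.1145]
orientation: [-3.142, -0.0, 1.329]
wrist_force: [0.9, 0.6, -2.2]
opening: 0.0552
finger_force: 35.2
[ 0.40321027 -0.26276069  0.11446037] [-3.14156883e+00 -3.65872286e-07  1.32850705e+00]
```

View pics/w8.png

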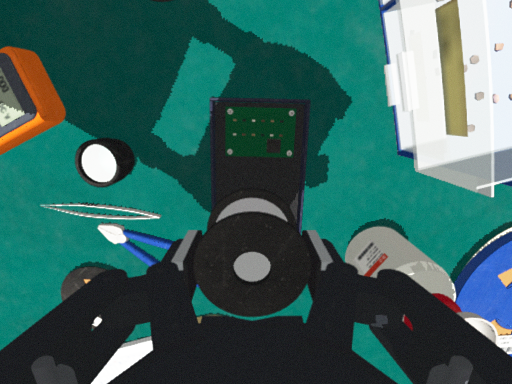

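The board is at (225–297, 108–158), the tray's far corners at about (210,99) and (310,101), and the spool is held upright at (252,265).

```bash
python3 - <<'E'
from m import *
im=cv2.imread('pics/w8.png')[:,:,::-1];p=env.camera_params('wrist');M=np.load('/tmp/w8.npy')
s=(im,None,np.array(p['intrinsics']),np.array(p['D']),M)
c=at_z(s,[[210,99],[310,101]],.018)[:,:2];b=at_z(s,[[225,108],[296,109],[297,158],[225,156]],.019)[:,:2]
x=c[1]-c[0];print(c,np.linalg.norm(x),np.degrees(np.arctan2(x[1],x[0])))
x/=np.linalg.norm(x);y=np.array([-x[1],x[0]]);t=c.mean(0)-.07*y
print('tray',t,'board',b.mean(0),'local',(b.mean(0)-t)@x,(b.mean(0)-t)@y)
tgt=t-.0175*y;print('target',tgt)
tcp=np.array([.4032,-.2628]);h=at_z(s,[[252,265]],.1145-.0155+.045)[0,:2];print('spool',h,'tcp local',(tcp-t)@x,(tcp-t)@y,'spool local',(h-t)@x,(h-t)@y)
E
```

```text
[[ 0.38918792 -0.17241271]
 [ 0.47057925 -0.19400364]] 0.08420639240396521 -14.856843591654245
tray [ 0.41193525 -0.25086804] board [ 0.42406964 -0.21016949] local 0.0012934321372616764 0.042449292902809604
target [ 0.40744816 -0.267783  ]
spool [ 0.40389623 -0.26048558] tcp local -0.005383811055136245 -0.013772830088442692 spool local -0.005304285049946232 -0.011357267953097647
```

```bash
python3 -m pendant '[[0.05,[-0.005,0.005,0.02],0],[0.05,[0,0,0.025],0],[0.05,[0,0,0.02],0],[0.05,[0,0,0.015],0],[0.05,[0,0,0.006],0],[0.05,[0,0,0.003],0],[0.05,[0,0,0.001],0],[0.05,[0,0,0],0]]'
```

```text
clock: 18.7
tcp_pos: [0.4073, -0.2692, 0.0248]
orientation: [3.141, 0.0, 1.325]
wrist_force: [0.7, 0.1, -3.3]
opening: 0.0551
finger_force: 35.2
```

```bash
python3 -m pendant '[[0.05,[0,0,0.001],0],[0.05,[0,0,0],0]]'; python3 -m pendant '[[0.05,[0,0,0.001],0],[0.05,[0,0,0],0]]'
```

```text
clock: 18.9
tcp_pos: [0.4071, -0.2691, 0.0236]
orientation: [3.141, 0.0, 1.325]
wrist_force: [-0.2, 0.1, -2.9]
opening: 0.0551
finger_force: 35.2
clock: 19.1
tcp_pos: [0.4071, -0.2692, 0.0232]
orientation: [3.141, 0.0, 1.325]
wrist_force: [-4.0, 2.9, 18.3]
opening: 0.0552
finger_force: 37.4
```

Contact with the foam. Next I release gently, rise straight up and move off for a check.

```bash
python3 -m pendant '[[0.05,[0,0,-0.001],0],[0.058,[0,0,0],0],[0.064,[0,0,0],0],[0.07,[0,0,0],0],[0.072,[0,0,0],0],[0.072,[0,0,-0.015],0],[0.072,[0,0,-0.03],0],[0.072,[0,0,-0.04],0],[0.072,[0,0,-0.05],0],[0.072,[0,0,-0.05],0],[0.072,[0.04,-0.02,0],0],[0.072,[0.04,-0.02,0],0],[0.072,[0.04,-0.02,0],0],[0.072,[0.04,-0.02,0],0],[0.072,[0.04,-0.02,0],0],[0.072,[0.04,0,0],0],[0.072,[0.04,0,0],0],[0.072,[0,0,0],0],[0.072,[0,0,0],0]]'
python3 - <<'E'
from m import *
s=snap('top','t9.png');s2=snap('side','s9.png')
for r in env.look_for('top','solder_spool'): print(r,at_z(s,[r['rect'][:2]],.053).round(4))
for r in env.look_for('side','solder_spool'): print(r,at_z(s2,[r['rect'][:2]],.03).round(4))
a=cv2.resize(s[0][160:280,150:350],(600,360),interpolation=cv2.INTER_CUBIC)
b=cv2.resize(s2[0][180:340,190:340],(225,240),interpolation=cv2.INTER_CUBIC)
c=np.zeros((600,600,3),np.uint8);c[:360]=a;c[360:,:225]=b
d=cv2.resize(s2[0][190:255,250:330],(295,240),interpolation=cv2.INTER_CUBIC);c[360:,240:535]=d
cv2.imwrite('pics/e9.png',c[:,:,::-1])
E
```

```text
clock: 21.0
tcp_pos: [0.3781, 0.0276, 0.2082]
orientation: [-3.141, 0.0, 1.327]
wrist_force: [0.3, -0.1, -0.3]
opening: 0.072
finger_force: 0.0
{'rect': [306.2, 233.4, 18.3, 21.7], 'conf': 0.82} [[ 0.4091 -0.2699  0.053 ]]
{'rect': [240.1, 243.8, 19.5, 24.4], 'conf': 0.77} [[ 0.3732 -0.0588  0.053 ]]
{'rect': [289.8, 258.8, 23.0, 24.2], 'conf': 0.66} [[ 0.378  -0.0427  0.03  ]]
{'rect': [290.2, 218.1, 16.1, 16.6], 'conf': 0.61} [[ 0.4065 -0.2643  0.03  ]]
```

View pics/e9.png

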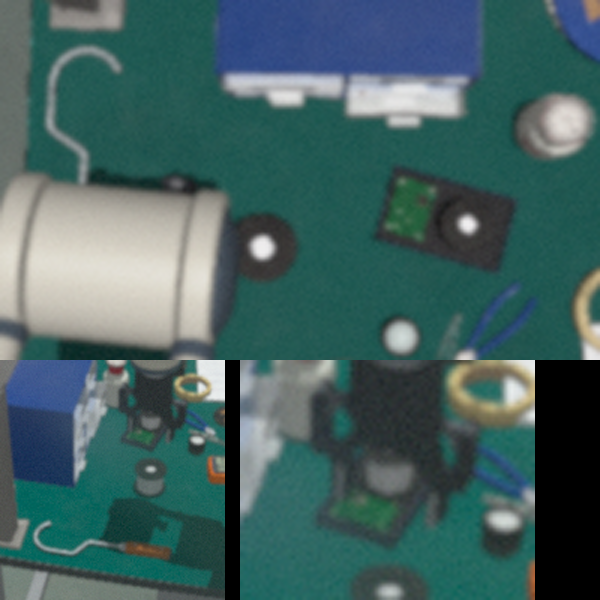

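The spool stands upright in the tray's free part at crop (467,225), with the board flat beside it, the bottle standing and the hook flat on the mat. I'll hand it in.

```bash
python3 -c "
from cell import env
print(env.close_job())"
```

```text
the job is handed in; nothing more can be done
None
```

I handed the job in at about 21 s, but the system did not report whether it passed. In the last images the spool stands upright in the free part of the tray beside the board, the hook lies flat clear of the gap, and the bottle is standing.

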